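# Close up the culture cupboard

### The arm

A 6-joint arm with a two-finger parallel gripper is mounted at the origin on the work surface. World frame = base frame: x ahead of the robot, y to its left, z up, the work surface at z = 0. Lengths are in m, angles in rad, forces in N, time in s.
With the tool pointing down it reaches from about 0.4 to 0.825 m from the base axis. Payload 7 kg.
Tool frame: the origin (TCP) lies on the centre line of the jaws, within the pads' length; the fingertips stand tip_reach ahead of it and the grasp point (between the pads) is the TCP (tip_reach is the distance from the TCP to the fingertips, in m); z points along the fingers, y is the line along which they close (so a half turn about z gives the same grasp; the last joint's range is limited). The gripper opens to 88 mm and grips with 3 to 60 N. Pads are 19 mm wide; open, the fingers measure 130 mm over their backs; the gripper's body (78 mm by 193 mm) begins 47 mm behind the grasp point.
Start: joints at [-0.895, 0.359, 0.012, 0, -1.224, -0.288], TCP at [0.255, -0.625, 0.246] pointing down, gripper open.
Joint ranges: [-3.07, 3.07], [-1.43, 2.12], [-1.02, 1.25], [-3.03, 1.67], [-3.05, -0], [-3.03, 3.03]. Speed limits (rad/s): [2.39, 2.39, 3.01, 3.14, 3.14, 3.14].

### API

Orientations are given as [roll, pitch, yaw] about the fixed x, y, z axes, in that order (R = Rz(yaw) Ry(pitch) Rx(roll)).
In Python, from station import get_state, grab_frame, calibration, job_done, find_in, mark_of, tip_reach gives the robot as it stands.
- The arm moves only by the shell command python3 -m handwheel 'ROWS' [OPENING] [FORCE]. ROWS is JSON, a list of rows, each an object with "delta_pos": the shift along the world's x, y, z in units of 30 mm (1.0 is 30 mm), a list of three; "dr": the turn, a rotation vector about the world's x, y, z in degrees, a list of three. In form: [{"delta_pos": [tx, ty, tz], "dr": [rx, ry, rz]}, ...]. A call has 1 to 10 rows; each row shifts and turns the commanded pose from where the row before left it; what a row does not reach is not made up. A row lasts 1/10 s, in which the tool goes at most 50 mm and 8.59 degrees, less where a joint would pass 70% of its speed; a pose out of reach is approached as far as the arm can. A call is refused whole if a number of a shift passes 1 or a number of a turn 8.59, either way. A call with a gripper value outside its range is refused whole. OPENING is the closure, from -1 (fully open) to 1 (shut), set as the call begins (- or left out, the last holds). The fingers move at their own pace and stop on an object; FORCE is the grip in N (left out, the last holds). Time passes only in rows, so rows that do not move let the fingers close. It gives the time, the measured TCP pose, the force, the opening and the grip force at its end, in the units of the state.
- get_state(): the state, without advancing time (a new reading comes with each control period).
- grab_frame(name): name is "side" or "top"; returns the picture (400x640x3 uint8, red, green, blue); there is no depth.
- calibration(name): a dict with "fx", "fy", "cx", "cy" (pixels), "extrinsics" (4x4, takes a point from world to camera coordinates). Camera axes: x right, y down, z forward; pixel columns grow to the right and rows downward; lengths in m; the calibration is good to about 2 mm. A picture is of the moment at which its call begins. calibration takes no time and is no camera call.
- job_done(): hands the job in; it is judged then, once.
Trained networks look in the newest picture that a camera, given by its name, has taken for a name from the list of things; names that differ only in an ending like _2 or _b are one class to them, and where a whole thing is asked for, a point or a joint stands for the part that bears it (a point fixed in the world has none). Each returns a list of dicts, best first, with "conf" (0 to 1); they miss things now and then, are a little off and sometimes report something else, mostly with a low value. They report only what shows in the picture. A call takes as long as a camera call. They do not tell look-alikes from the thing itself.
- find_in(camera, query): "location" ([column, row] in pixels, amid what is visible of it).
- mark_of(camera, query): "location" ([column, row] in pixels: a listed point, or the origin of a listed thing).
The state is a dict: "t": time; "q": joint angles; "qd": joint speeds; "joint_efforts": joint torques, N m; "eef_pos": TCP position; "ee_rot": TCP orientation; "force": force on the tool from outside, world axes, zero at the start; "moment": the same for the moment, N m; "width": finger opening in m; "gripper_force": force on a finger pad.
Only numpy, scipy, OpenCV 4.12 (cv2) and the standard library are available. Lean on these libraries where they do the work, as an engineer would, in place of code of your own. Each camera call takes 0.05 s, during which the arm holds its last target. There are 200 camera calls.

### The job

Close up the culture cupboard: with the fingertips, push each of the two trays of flasks fully home, flush with the front edges of the cupboard's sides, and only then push the door completely shut. Do not lift the trays or the flasks in them, and leave the other glassware and the tube block where they stand.

Things in the scene. Friction and masses are not known exactly. Their poses are not given: they have to be found in the camera images.
- cupboard: Low pale wooden cupboard, fixed: 230 deep (x), 290 wide (y), 167 high, on a recessed plinth 55 high. Origin: centre of its underside on the table; x points from its open front (plane x = -115, facing the robot) into the cupboard, y to its left. Two bays side by side, floor at 67 mm, 88 high, 127 wide, centred at y = +69.5 and -69.5; top board 12 thick, its front edge set back 22 mm.
- tray_left: Loose wooden tray in the left bay (cupboard y = +69.5), 215 long (x), 121 wide, front panel 80 high, 8 thick, its outer face at tray x = -107.5. Origin: centre of underside; x points into the cupboard. Fully home, against the back, the origin is at cupboard x = -7.5, z = 67 and the panel is flush with the cupboard's sides. Starts 40 to 85 mm out; slides with under 10 N.
- flask_left1: Flat glass culture flask with white cap, lying in the left tray, at its left side: 169 long (x, cap to -x), 48 wide, 38 high. Loose. Origin: middle of its length, on its underside.
- flask_left2: Flat glass culture flask with white cap, lying in the left tray, at its right side: 169 long (x, cap to -x), 48 wide, 38 high. Loose. Origin: middle of its length, on its underside.
- tray_right: Loose wooden tray in the right bay (cupboard y = -69.5), 215 long (x), 121 wide, front panel 80 high, 8 thick, its outer face at tray x = -107.5. Origin: centre of underside; x points into the cupboard. Fully home, against the back, the origin is at cupboard x = -7.5, z = 67 and the panel is flush with the cupboard's sides. Starts 40 to 85 mm out; slides with under 10 N.
- flask_right1: Flat glass culture flask with white cap, lying in the right tray, at its left side: 169 long (x, cap to -x), 48 wide, 38 high. Loose. Origin: middle of its length, on its underside.
- flask_right2: Flat glass culture flask with white cap, lying in the right tray, at its right side: 169 long (x, cap to -x), 48 wide, 38 high. Loose. Origin: middle of its length, on its underside.
- door (a joint): The cupboard's door, rad: 0 = shut, grows as it opens towards the robot; starts at 1.3 to 1.75. Plain plywood panel 288 wide, 107 high, 16 thick, no handle, upright hinge at its left edge; underside 60, top 167 mm above the table. Shut, its inner face is 3 mm before the carcass and covers both bays. Stays where it is left, no catch; about 1 N at the free edge moves it.
- door_hinge (a point): On the door's hinge axis at the height of its top edge (inner-face corner): cupboard x = -118, y = +145, z = 167 mm. Axes turn with the door: x is the door's normal, from its outer to its inner face; the panel runs from here 288 mm along -y.
- door_edge (a point): Top corner of the door at its free edge, on the outer face (door frame: 16 mm outward, 288 mm from the hinge). Axes as door_hinge.
- flask_table: Flat culture flask like the others (169 x 48 x 38), lying on the table before the cupboard, low enough for the door to pass over it. Origin: middle of its length, underside.
- dish: Closed glass dish, 90 across, 16 high, on the table before the cupboard, under the door's sweep. Origin: centre of underside.
- dish_stack: Two stacked glass dishes, 90 across, 32 high in all, on the cupboard's top near the back. Origin: centre of underside.
- reagent: Amber reagent bottle, 70 across, 160 high, on the table to the right. Origin: centre of underside.
- beaker: Glass beaker, 70 across, 90 high, on the table to the right. Origin: centre of underside.
- jar: Glass jar with metal cap, 60 across, 80 high, on the table to the left. Origin: centre of underside.
- tube_block: Wooden tube block 60 x 160 x 40 high, on the table to the left. Origin: centre of underside.
Mind the look-alikes: they are no part of the job. Leave any turquoise look-alike of the flask_right1 alone.

How it is judged:
On the way, in this order (a step that is already met when the one before it is completed fails the run):
1. both trays are pushed home while the door is still open (x of each of tray_left, tray_right in the frame of cupboard above -0.0135 m and value of joint door above 0.6 rad), for 0.2 s.
2. the door is pushed shut (value of joint door below 0.035 rad), for 0.2 s.
At the end, for the whole second after the job is handed in: Both trays are home (within 6 mm of flush with the cupboard's front) with their flasks in them and at rest, and the door is shut (within 0.035 rad, 10 mm at its free edge). The trays went home while the door was still open by more than 0.6 rad (x of each of tray_left, tray_right in the frame of cupboard above -0.0135 m and horizontal distance between each of flask_left1, flask_left2 and tray_left below 0.05 m and horizontal distance between each of flask_right1, flask_right2 and tray_right below 0.05 m and value of joint door below 0.035 rad and linear speed of each of tray_left, tray_right below 0.01 m/s); the robot touches nothing.
It fails at once if the door is pushed nearly shut (under 0.5 rad) while a tray still stands out by more than 10 mm (value of joint door below 0.5 rad and x of any of tray_left, tray_right in the frame of cupboard below -0.0175 m).
It fails at once if a tray or a flask in it is lifted (tray by 18 mm, flask by 23 mm) (height (world z) of any of tray_left, tray_right above 0.085 m or height (world z) of any of flask_left1, flask_left2, flask_right1, flask_right2 above 0.095 m).
It fails at once if the other glassware or the tube block is moved by more than 20 mm (distance of any of flask_table, dish, dish_stack, reagent, beaker, jar, tube_block from where it was at the start of the episode above 0.02 m).
It also fails if it takes over 64 s, if anything falls off the work surface, if the arm or the gripper's body presses on something with over 40 N, if the wrist force passes 120 N, or if a joint passes its speed limit or range.

## Working session

There is one attempt and no reset: what is moved stays moved. The work goes in short steps, Python scripts to look and compute and a shell command to move; the robot and the scene stay as the last step left them, time stands still between calls to the robot, and variables do not carry over. Pictures are saved under pics/ and viewed, at most 10 in all, crops included, and the job is handed in when it is done.

```bash
mkdir -p pics
cat > h.py <<'E'
import numpy as np, cv2
from station import *
def ray(cam,px):
    c=calibration(cam);E=np.array(c["extrinsics"]);R,t=E[:3,:3],E[:3,3]
    d=R.T@np.array([(px[0]-c["cx"])/c["fx"],(px[1]-c["cy"])/c["fy"],1]);return -R.T@t,d
def atz(cam,px,z):
    o,d=ray(cam,px);return o+d*(z-o[2])/d[2]
def proj(cam,p):
    c=calibration(cam);E=np.array(c["extrinsics"]);q=E[:3,:3]@np.array(p)+E[:3,3]
    return np.array([c["fx"]*q[0]/q[2]+c["cx"],c["fy"]*q[1]/q[2]+c["cy"]])
def snap(cam,name):
    f=grab_frame(cam);cv2.imwrite("pics/"+name,f[:,:,::-1]);return f
E
python3 - <<'E'
from h import *
s=get_state();print(s["t"],s["eef_pos"],s["ee_rot"],s["width"],tip_reach)
a=snap("top","t0.png");b=snap("side","s0.png")
for cam in("top","side"):
    print(cam,ray(cam,(320,200)))
    for n,z in (("cupboard",0),("tray_left",.067),("tray_right",.067),("door_hinge",.167),("door_edge",.167)):
        print(n,[(np.round(r["location"]),round(r["conf"],2),atz(cam,r["location"],z).round(3)) for r in mark_of(cam,n)[:2]])
E
```

```text
0.0 [ 0.25505848 -0.62445892  0.24463095] [ 3.13994270e+00 -1.68688225e-04 -2.75388673e+00] 0.08751767478878354 0.019
top (array([0.32645669, 0.04854248, 1.40199207]), array([ 0.18008085,  0.01033119, -0.9836269 ]))
cupboard [(array([312., 262.]), 0.65, array([0.404, 0.092, 0.   ])), (array([392., 167.]), 0.52, array([ 0.676, -0.151,  0.   ]))]
tray_left [(array([330., 174.]), 0.98, array([0.644, 0.031, 0.067])), (array([188., 232.]), 0.23, array([0.493, 0.429, 0.067]))]
tray_right [(array([382., 168.]), 0.71, array([ 0.656, -0.114,  0.067]))]
door_hinge [(array([303., 197.]), 0.88, array([0.561, 0.105, 0.167]))]
door_edge [(array([337., 304.]), 0.83, array([0.289, 0.026, 0.167]))]
side (array([0.47902967, 0.92379029, 0.9805413 ]), array([ 0.05441361, -0.69175293, -0.72020606]))
cupboard []
tray_left []
tray_right []
door_hinge [(array([311., 185.]), 0.87, array([0.568, 0.092, 0.167]))]
door_edge [(array([418., 170.]), 0.73, array([0.284, 0.006, 0.167]))]
```

View pics/t0.png

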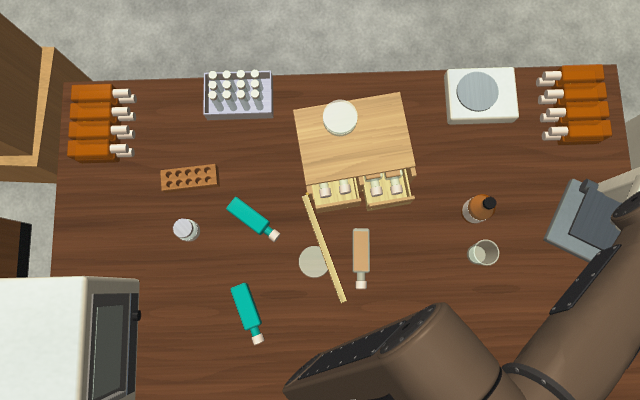

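View pics/s0.png

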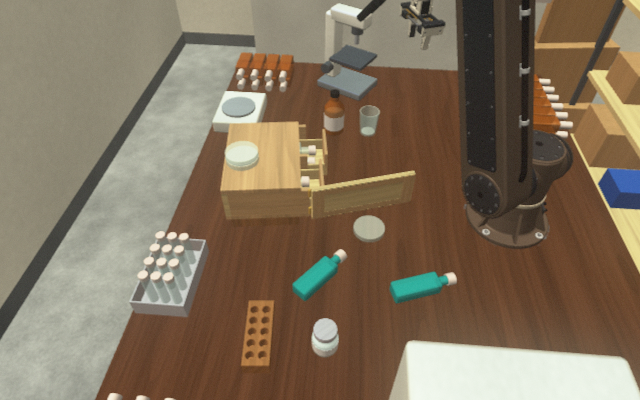

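The top view shows the cupboard at about (355,140), with its top board corners near (293,108), (401,93), (414,167) and (306,185). The trays' fronts are at about (336,203) and (387,200), and the door runs from (304,197) to (343,301). The two turquoise flasks at (253,218) and (247,313) are look-alikes on the table to the left.

Run:
```python
from h import *
f=cv2.imread("pics/t0.png")
cv2.imwrite("pics/t0c.png",cv2.resize(f[85:310,280:430],None,fx=4,fy=4,interpolation=cv2.INTER_CUBIC)[:,:][0:600])
cv2.imwrite("pics/t0d.png",cv2.resize(f[160:310,285:425],None,fx=4,fy=4,interpolation=cv2.INTER_CUBIC))
for p in [(293,108),(401,93),(414,167),(306,185)]: print(atz("top",p,.167).round(4))
```

```text
[0.8042 0.127  0.167 ]
[ 0.837  -0.1626  0.167 ]
[ 0.6327 -0.1852  0.167 ]
[0.5931 0.0968 0.167 ]
```

View pics/t0c.png

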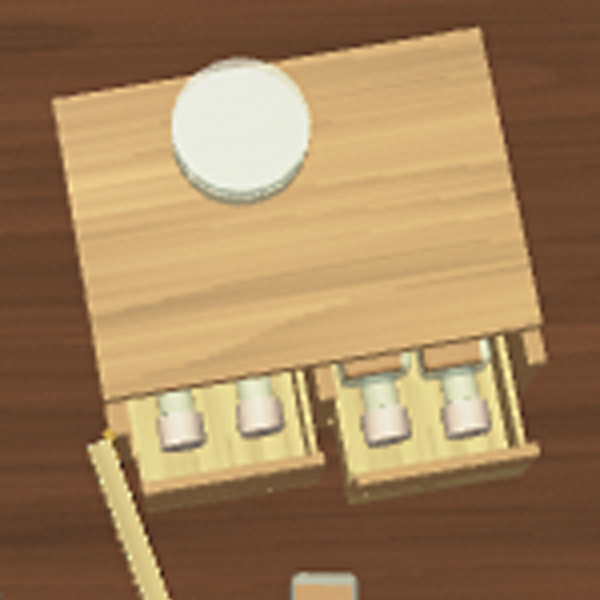

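View pics/t0d.png

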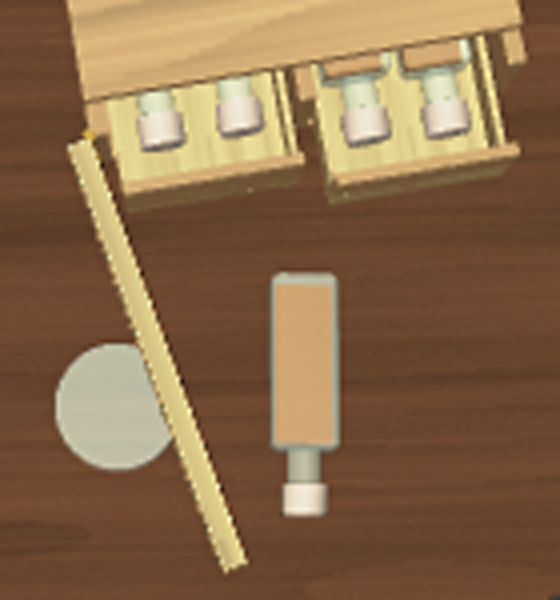

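Run:
```python
from h import *
P=np.array([atz("top",p,.167)[:2] for p in [(293.5,110),(400,92),(415.2,166.2),(306.5,185.5)]])
M=np.array([[.115,.145],[.115,-.145],[-.093,-.145],[-.093,.145]])
H=(M-M.mean(0)).T@(P-P.mean(0));U,S,V=np.linalg.svd(H);R=(U@V).T
t=P.mean(0)-R@M.mean(0);print(t,np.degrees(np.arctan2(R[1,0],R[0,0])),(M@R.T+t-P).round(4).tolist())
c=lambda p:(np.array(p)@R.T+t).round(4)
for p,z in [((317,208.5),.147),((360.5,201),.147),((368.8,206.5),.147),((414.5,198),.147),((303.5,195.8),.167),((340.5,302.5),.167),((346,300),.167)]:
    w=atz("top",p,z)[:2];print(w.round(4),"cup",(R.T@(w-t)).round(4))
print("axis",R[:,0],"panel flush L,R",c([-.115,.0695]),c([-.115,-.0695]),"hinge",c([-.118,.145]),"shut edge",c([-.134,-.143]))
for n,z in (("flask_table",0),("reagent",0),("beaker",0),("dish",0)):
    print(n,[(round(r["conf"],2),atz("top",r["location"],z).round(3)) for r in mark_of("top",n)[:1]])
```

```text
[ 0.7053432  -0.03339319] 8.30675291370912 [[-0.0003, 0.0009], [0.0002, -0.0002], [-0.0005, -0.0019], [0.0006, 0.0011]]
[0.5339 0.0701] cup [-0.1547  0.1272]
[ 0.5505 -0.0441] cup [-0.1548  0.0118]
[ 0.5353 -0.0651] cup [-0.1729 -0.0068]
[ 0.5544 -0.1853] cup [-0.1713 -0.1285]
[0.5648 0.1038] cup [-0.1192  0.1561]
[0.2923 0.0174] cup [-0.4014  0.1099]
[0.298  0.0035] cup [-0.3977  0.0954]
axis [0.98950877 0.14447283] panel flush L,R [0.5815 0.0188] [ 0.6016 -0.1188] hinge [0.5676 0.093 ] shut edge [ 0.5934 -0.1943]
flask_table [(0.9, array([ 0.41 , -0.045,  0.   ]))]
reagent [(0.9, array([ 0.541, -0.374,  0.   ]))]
beaker [(0.59, array([ 0.419, -0.382,  0.   ]))]
dish [(0.91, array([0.396, 0.088, 0.   ]))]
```

Fit residuals are under 2 mm and the sizes check out. The left tray is about 40 mm out, the right about 57 mm, and the door is near 1.4 rad. I'll close the fingers, turn the wide side towards the panels and go to the front of the right tray.

```bash
python3 -m handwheel '[{"delta_pos":[0.5,0.95,0],"dr":[0,0,-7]},{"delta_pos":[0.5,0.95,0],"dr":[0,0,-7]},{"delta_pos":[0.5,0.95,0],"dr":[0,0,0]},{"delta_pos":[0.5,0.95,0],"dr":[0,0,0]},{"delta_pos":[0.5,0.95,0],"dr":[0,0,0]},{"delta_pos":[0.5,0.95,0],"dr":[0,0,0]},{"delta_pos":[0.5,0.95,0],"dr":[0,0,0]},{"delta_pos":[0.5,0.95,0],"dr":[0,0,0]},{"delta_pos":[0.5,0.95,0],"dr":[0,0,0]}]' 1 10
python3 -m handwheel '[{"delta_pos":[0.5,0.95,0],"dr":[0,0,0]},{"delta_pos":[0.5,0.95,0],"dr":[0,0,0]},{"delta_pos":[0.5,0.95,0],"dr":[0,0,0]},{"delta_pos":[0.5,0.95,0],"dr":[0,0,0]},{"delta_pos":[0.5,0.95,0],"dr":[0,0,0]},{"delta_pos":[0.5,0.95,0],"dr":[0,0,0]},{"delta_pos":[0.5,0.95,0],"dr":[0,0,0]},{"delta_pos":[0.5,0.95,0],"dr":[0,0,0]},{"delta_pos":[0,0,0],"dr":[0,0,0]}]'
```

```text
t: 1.7
eef_pos: [0.3907, -0.3672, 0.2458]
ee_rot: [-3.141, 0.0, -2.998]
force: [0.3, 0.8, 0.6]
width: 0.021
gripper_force: 0.0
t: 2.6
eef_pos: [0.5118, -0.1378, 0.2457]
ee_rot: [3.142, 0.001, -2.995]
force: [-0.2, -0.1, -0.3]
width: 0.0005
gripper_force: 0.0
```

```bash
python3 -m handwheel '[{"delta_pos":[0,0.2,-0.8],"dr":[0,0,0]},{"delta_pos":[0,0,-0.8],"dr":[0,0,0]},{"delta_pos":[0,0,-0.8],"dr":[0,0,0]},{"delta_pos":[0,0,-0.8],"dr":[0,0,0]},{"delta_pos":[0,0,-0.6],"dr":[0,0,0]},{"delta_pos":[0,0,0],"dr":[0,0,0]},{"delta_pos":[0,0,0],"dr":[0,0,0]}]'
python3 -m handwheel '[{"delta_pos":[0.2,0.03,0],"dr":[0,0,0]},{"delta_pos":[0.2,0.03,0],"dr":[0,0,0]},{"delta_pos":[0.2,0.03,0],"dr":[0,0,0]},{"delta_pos":[0.2,0.03,0],"dr":[0,0,0]},{"delta_pos":[0.2,0.03,0],"dr":[0,0,0]},{"delta_pos":[0.2,0.03,0],"dr":[0,0,0]},{"delta_pos":[0.2,0.03,0],"dr":[0,0,0]},{"delta_pos":[0.2,0.03,0],"dr":[0,0,0]}]'
```

```text
t: 3.3
eef_pos: [0.5104, -0.1347, 0.132]
ee_rot: [-3.141, -0.0, -2.998]
force: [-0.6, 0.4, 0.8]
width: 0.0004
gripper_force: 0.0
t: 4.1
eef_pos: [0.5552, -0.1279, 0.1313]
ee_rot: [3.141, -0.007, -2.999]
force: [-12.6, -2.0, 9.3]
width: 0.0007
gripper_force: 6.1
```

```bash
python3 -m handwheel '[{"delta_pos":[0.2,0.03,0],"dr":[0,0,0]},{"delta_pos":[0.2,0.03,0],"dr":[0,0,0]},{"delta_pos":[0.2,0.03,0],"dr":[0,0,0]},{"delta_pos":[0.2,0.03,0],"dr":[0,0,0]},{"delta_pos":[0.1,0.015,0],"dr":[0,0,0]},{"delta_pos":[0,0,0],"dr":[0,0,0]}]'
```

```text
t: 4.7
eef_pos: [0.583, -0.1238, 0.1313]
ee_rot: [-3.142, -0.005, -2.999]
force: [-9.1, -1.9, 6.3]
width: 0.0006
gripper_force: 4.5
```

```bash
python3 -m handwheel '[{"delta_pos":[0.1,0.015,0],"dr":[0,0,0]},{"delta_pos":[0.1,0.015,0],"dr":[0,0,0]},{"delta_pos":[0.1,0.015,0],"dr":[0,0,0]},{"delta_pos":[0,0,0],"dr":[0,0,0]}]'
```

```text
t: 5.1
eef_pos: [0.5919, -0.1224, 0.1313]
ee_rot: [-3.142, -0.005, -2.999]
force: [-8.4, -2.4, 5.8]
width: 0.0005
gripper_force: 4.6
```

Force not yet up at the back stop, so I go on in small steps.

```bash
python3 -m handwheel '[{"delta_pos":[0.07,0.01,0],"dr":[0,0,0]},{"delta_pos":[0.07,0.01,0],"dr":[0,0,0]},{"delta_pos":[0,0,0],"dr":[0,0,0]}]'
```

```text
t: 5.4
eef_pos: [0.5932, -0.1223, 0.1313]
ee_rot: [3.141, -0.011, -2.999]
force: [-18.5, -1.4, 15.2]
width: 0.0006
gripper_force: 9.6
```

```bash
python3 -m handwheel '[{"delta_pos":[-0.6,-0.08,0],"dr":[0,0,0]},{"delta_pos":[-0.6,-0.08,0],"dr":[0,0,0]},{"delta_pos":[-0.6,-0.08,0],"dr":[0,0,0]},{"delta_pos":[-0.6,-0.08,0],"dr":[0,0,0]},{"delta_pos":[-0.13,0.9,0],"dr":[0,0,0]},{"delta_pos":[-0.13,0.9,0],"dr":[0,0,0]},{"delta_pos":[-0.13,0.9,0],"dr":[0,0,0]},{"delta_pos":[-0.13,0.9,0],"dr":[0,0,0]},{"delta_pos":[-0.13,0.9,0],"dr":[0,0,0]},{"delta_pos":[0,0,0],"dr":[0,0,0]}]'
```

```text
t: 6.4
eef_pos: [0.5073, 0.0067, 0.1319]
ee_rot: [3.141, 0.001, -2.996]
force: [-0.2, -0.0, 0.1]
width: 0.0007
gripper_force: 0.0
```

```bash
python3 -m handwheel '[{"delta_pos":[0.2,0.03,0],"dr":[0,0,0]},{"delta_pos":[0.2,0.03,0],"dr":[0,0,0]},{"delta_pos":[0.2,0.03,0],"dr":[0,0,0]},{"delta_pos":[0.2,0.03,0],"dr":[0,0,0]},{"delta_pos":[0.2,0.03,0],"dr":[0,0,0]},{"delta_pos":[0.2,0.03,0],"dr":[0,0,0]},{"delta_pos":[0.2,0.03,0],"dr":[0,0,0]},{"delta_pos":[0.2,0.03,0],"dr":[0,0,0]},{"delta_pos":[0.2,0.03,0],"dr":[0,0,0]},{"delta_pos":[0.1,0.015,0],"dr":[0,0,0]}]'
python3 -m handwheel '[{"delta_pos":[0.1,0.015,0],"dr":[0,0,0]},{"delta_pos":[0.1,0.015,0],"dr":[0,0,0]},{"delta_pos":[0,0,0],"dr":[0,0,0]}]'
```

```text
t: 7.4
eef_pos: [0.5619, 0.0115, 0.131]
ee_rot: [-3.141, -0.006, -2.999]
force: [-11.6, -2.0, 8.3]
width: 0.0007
gripper_force: 5.8
t: 7.7
eef_pos: [0.568, 0.0124, 0.131]
ee_rot: [-3.141, -0.005, -2.999]
force: [-6.9, -1.6, 4.8]
width: 0.0001
gripper_force: 3.8
```

```bash
python3 -m handwheel '[{"delta_pos":[0.1,0.015,0],"dr":[0,0,0]},{"delta_pos":[0.1,0.015,0],"dr":[0,0,0]},{"delta_pos":[0,0,0],"dr":[0,0,0]}]'
```

```text
t: 8.0
eef_pos: [0.5735, 0.0132, 0.1309]
ee_rot: [-3.141, -0.006, -2.999]
force: [-9.2, -1.9, 6.4]
width: 0.0003
gripper_force: 4.6
```

```bash
python3 -m handwheel '[{"delta_pos":[0.07,0.01,0],"dr":[0,0,0]},{"delta_pos":[0.07,0.01,0],"dr":[0,0,0]},{"delta_pos":[0,0,0],"dr":[0,0,0]}]'
```

```text
t: 8.3
eef_pos: [0.5735, 0.0131, 0.1309]
ee_rot: [-3.141, -0.013, -3.0]
force: [-26.3, 0.9, 20.6]
width: 0.0005
gripper_force: 13.0
```

Both trays have met the back stop. I retreat, lift over the door and check with one picture.

```bash
python3 -m handwheel '[{"delta_pos":[-0.7,-0.1,0],"dr":[0,0,0]},{"delta_pos":[-0.7,-0.1,0],"dr":[0,0,0]},{"delta_pos":[-0.7,-0.1,0.9],"dr":[0,0,0]},{"delta_pos":[-0.7,-0.1,0.9],"dr":[0,0,0]},{"delta_pos":[-0.7,0.2,0.9],"dr":[0,0,0]},{"delta_pos":[-0.7,0.9,0.9],"dr":[0,0,0]},{"delta_pos":[-0.4,0.9,0],"dr":[0,0,0]},{"delta_pos":[0,0.9,0],"dr":[0,0,0]},{"delta_pos":[0,0.9,0],"dr":[0,0,0]},{"delta_pos":[0,0,0],"dr":[0,0,0]}]'
python3 - <<'E'
from h import *
f=snap("top","t1.png")
cv2.imwrite("pics/t1c.png",cv2.resize(f[85:235,270:430,::-1],None,fx=4,fy=4,interpolation=cv2.INTER_CUBIC))
a=np.radians(8.31);R=np.array([[np.cos(a),-np.sin(a)],[np.sin(a),np.cos(a)]]);t=[.7053,-.0334]
s=.16
for th in (1.6,1.4,1.2,1,.8,.6,.4,.2,0):
    c=np.array([-.118,.145])+s*np.array([-np.sin(th),-np.cos(th)])+.016*np.array([-np.cos(th),np.sin(th)])+[-.0095,.021]
    print(th,(R@c+t).round(4))
E
```

```text
t: 9.3
eef_pos: [0.4427, 0.1194, 0.2399]
ee_rot: [3.141, 0.001, -2.996]
force: [-0.3, -0.9, 0.4]
width: 0.0005
gripper_force: 0.0
1.6 [0.3944 0.1098]
1.4 [0.3981 0.0779]
1.2 [0.4081 0.0474]
1 [0.4239 0.0195]
0.8 [ 0.445  -0.0047]
0.6 [ 0.4705 -0.0243]
0.4 [ 0.4993 -0.0384]
0.2 [ 0.5304 -0.0464]
0 [ 0.5624 -0.0482]
```

View pics/t1c.png

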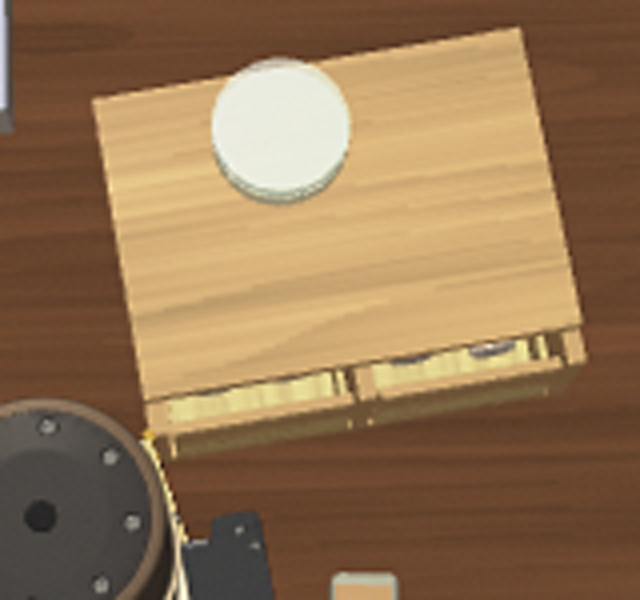

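Both panels are now flush: in the crop, the left at (270,415) and the right at (470,380) line up with the side edges. Next I descend outside the door.

```bash
python3 -m handwheel '[{"delta_pos":[-0.6,0.3,-0.8],"dr":[0,0,0]},{"delta_pos":[0,0,-0.8],"dr":[0,0,0]},{"delta_pos":[0,0,-0.8],"dr":[0,0,0]},{"delta_pos":[0,0,-0.8],"dr":[0,0,0]},{"delta_pos":[0,0,-0.4],"dr":[0,0,0]},{"delta_pos":[0,0,0],"dr":[0,0,0]}]'
python3 -m handwheel '[{"delta_pos":[-0.1,-0.3,0],"dr":[0,0,0]},{"delta_pos":[-0.1,-0.3,0],"dr":[0,0,0]},{"delta_pos":[-0.1,-0.3,0],"dr":[0,0,0]},{"delta_pos":[-0.1,-0.3,0],"dr":[0,0,0]},{"delta_pos":[0,-0.3,0],"dr":[0,0,0]},{"delta_pos":[0,-0.3,0],"dr":[0,0,0]},{"delta_pos":[0,-0.3,0],"dr":[0,0,0]},{"delta_pos":[0,-0.3,0],"dr":[0,0,0]},{"delta_pos":[0,0,0],"dr":[0,0,0]}]'
```

```text
t: 9.95
eef_pos: [0.4234, 0.1247, 0.1299]
ee_rot: [-3.14, -0.003, -2.999]
force: [0.1, -0.8, 0.6]
width: 0.0003
gripper_force: 0.0
t: 10.85
eef_pos: [0.4117, 0.053, 0.1314]
ee_rot: [-3.141, -0.001, -2.999]
force: [-0.2, 0.0, 0.1]
width: 0.0
gripper_force: 0.0
```

```bash
python3 -m handwheel '[{"delta_pos":[0.1,-0.3,0],"dr":[0,0,0]},{"delta_pos":[0.15,-0.3,0],"dr":[0,0,0]},{"delta_pos":[0.2,-0.3,0],"dr":[0,0,0]},{"delta_pos":[0.2,-0.3,0],"dr":[0,0,0]}]'
python3 - <<'E'
from h import *
for cam in ("top","side"):
    snap(cam,"d_"+cam+".png");print(cam,[(r["location"],round(r["conf"],2),atz(cam,r["location"],.167).round(3)) for r in mark_of(cam,"door_edge")[:2]])
E
```

```text
t: 11.25
eef_pos: [0.4322, 0.0174, 0.1315]
ee_rot: [-3.142, -0.0, -2.998]
force: [-0.4, 2.1, -0.4]
width: 0.0004
gripper_force: 0.6
top [([386.0, 278.3], 0.73, array([ 0.349, -0.098,  0.167]))]
side [([390.7, 143.0], 0.83, array([ 0.356, -0.105,  0.167]))]
```

View pics/d_side.png

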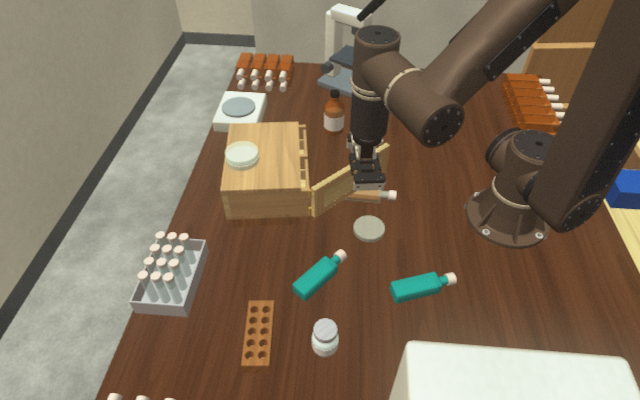

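The side view shows the fingers at (365,185) on the outside of the door, which has swung in: its free edge is at (391,143), about 0.95 rad. I continue along the arc.

```bash
python3 -m handwheel '[{"delta_pos":[0.26,-0.28,0],"dr":[0,0,0]},{"delta_pos":[0.26,-0.28,0],"dr":[0,0,0]},{"delta_pos":[0.26,-0.28,0],"dr":[0,0,0]},{"delta_pos":[0.26,-0.28,0],"dr":[0,0,0]},{"delta_pos":[0.26,-0.28,0],"dr":[0,0,0]},{"delta_pos":[0.24,-0.12,0],"dr":[0,0,0]},{"delta_pos":[0.24,-0.12,0],"dr":[0,0,0]},{"delta_pos":[0.24,-0.12,0],"dr":[0,0,0]},{"delta_pos":[0.24,-0.12,0],"dr":[0,0,0]}]'
python3 -m handwheel '[{"delta_pos":[0.26,-0.07,0],"dr":[0,0,0]},{"delta_pos":[0.26,-0.07,0],"dr":[0,0,0]},{"delta_pos":[0.26,-0.07,0],"dr":[0,0,0]},{"delta_pos":[0.26,-0.07,0],"dr":[0,0,0]},{"delta_pos":[0.2,-0.01,0],"dr":[0,0,0]},{"delta_pos":[0.2,0,0],"dr":[0,0,0]},{"delta_pos":[0,0,0],"dr":[0,0,0]}]'
```

```text
t: 12.35
eef_pos: [0.5, -0.0384, 0.1315]
ee_rot: [3.142, -0.0, -2.998]
force: [-0.2, 1.5, 0.4]
width: 0.0007
gripper_force: 0.5
t: 13.05
eef_pos: [0.5436, -0.0468, 0.1316]
ee_rot: [-3.141, 0.001, -2.998]
force: [0.1, -0.4, -0.9]
width: 0.0002
gripper_force: 0.0
```

```bash
python3 -m handwheel '[{"delta_pos":[0.15,0,0],"dr":[0,0,0]},{"delta_pos":[0.15,0,0],"dr":[0,0,0]},{"delta_pos":[0.1,0,0],"dr":[0,0,0]},{"delta_pos":[0.1,0,0],"dr":[0,0,0]},{"delta_pos":[0,0,0],"dr":[0,0,0]}]'
python3 -m handwheel '[{"delta_pos":[0.1,0.01,0],"dr":[0,0,0]},{"delta_pos":[0.05,0.01,0],"dr":[0,0,0]},{"delta_pos":[0,0,0],"dr":[0,0,0]}]'
```

```text
t: 13.55
eef_pos: [0.5583, -0.0468, 0.1316]
ee_rot: [-3.142, 0.001, -2.998]
force: [0.6, -0.3, -0.6]
width: 0.0008
gripper_force: 0.0
t: 13.85
eef_pos: [0.5624, -0.0462, 0.1316]
ee_rot: [3.142, 0.0, -2.998]
force: [-0.1, -0.1, 0.5]
width: 0.0005
gripper_force: 0.0
```

```bash
python3 -m handwheel '[{"delta_pos":[0.06,0.01,0],"dr":[0,0,0]},{"delta_pos":[0.06,0.01,0],"dr":[0,0,0]},{"delta_pos":[0,0,0],"dr":[0,0,0]}]'
```

```text
t: 14.15
eef_pos: [0.5629, -0.0462, 0.1313]
ee_rot: [3.142, -0.006, -2.999]
force: [-11.9, 1.8, 8.5]
width: 0.0006
gripper_force: 5.7
```

The door is firmly at its stop. I back off and check with a picture.

```bash
python3 -m handwheel '[{"delta_pos":[-0.5,-0.07,0],"dr":[0,0,0]},{"delta_pos":[-0.8,-0.1,0],"dr":[0,0,0]},{"delta_pos":[-0.8,-0.1,0.8],"dr":[0,0,0]},{"delta_pos":[-0.8,-0.5,0.8],"dr":[0,0,0]},{"delta_pos":[-0.3,-0.8,0.8],"dr":[0,0,0]},{"delta_pos":[0,-0.9,0.8],"dr":[0,0,0]},{"delta_pos":[0,-0.9,0.4],"dr":[0,0,0]},{"delta_pos":[0,0,0],"dr":[0,0,0]}]'
python3 - <<'E'
from h import *
f=snap("top","t2.png")
cv2.imwrite("pics/t2c.png",cv2.resize(f[85:235,270:430,::-1],None,fx=4,fy=4,interpolation=cv2.INTER_CUBIC))
print("shut edge should be",proj("top",(.5934,-.1943,.167)))
E
```

```text
t: 14.95
eef_pos: [0.4708, -0.1488, 0.2419]
ee_rot: [-3.141, 0.004, -3.0]
force: [-0.9, 1.0, -0.3]
width: 0.0007
gripper_force: 0.0
shut edge should be [418.44408611 181.65003787]
```

View pics/t2c.png

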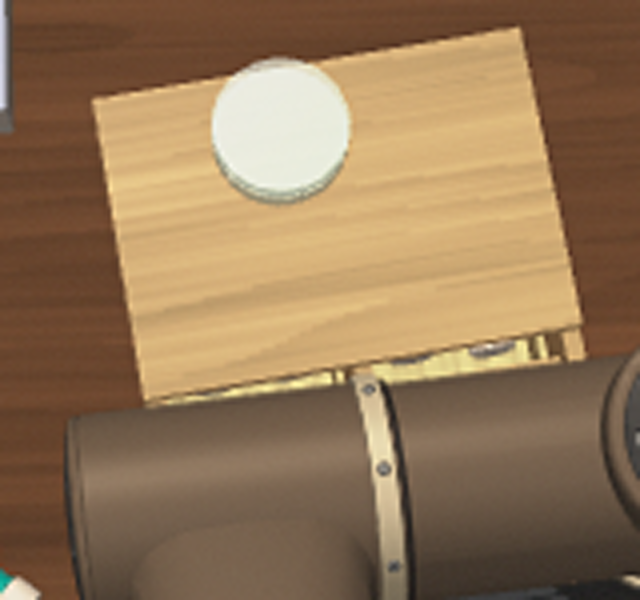

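The arm hides the door, at (330,480) in the crop, so I move it clear and look again.

```bash
python3 -m handwheel '[{"delta_pos":[-0.4,-0.9,0],"dr":[0,0,0]},{"delta_pos":[-0.4,-0.9,0],"dr":[0,0,0]},{"delta_pos":[-0.4,-0.9,0],"dr":[0,0,0]},{"delta_pos":[-0.4,-0.9,0],"dr":[0,0,0]},{"delta_pos":[-0.3,-0.9,0],"dr":[0,0,0]},{"delta_pos":[-0.2,-0.9,0],"dr":[0,0,0]},{"delta_pos":[-0.2,-0.9,0],"dr":[0,0,0]},{"delta_pos":[-0.2,-0.9,0],"dr":[0,0,0]},{"delta_pos":[0,0,0],"dr":[0,0,0]}]'
python3 - <<'E'
from h import *
f=snap("top","t3.png")
cv2.imwrite("pics/t3c.png",cv2.resize(f[85:285,270:430,::-1],None,fx=3,fy=3,interpolation=cv2.INTER_CUBIC))
E
```

```text
t: 15.9
eef_pos: [0.3943, -0.3643, 0.2385]
ee_rot: [3.141, -0.001, -3.0]
force: [-0.3, -0.3, -0.5]
width: 0.0005
gripper_force: 0.0
```

View pics/t3c.png

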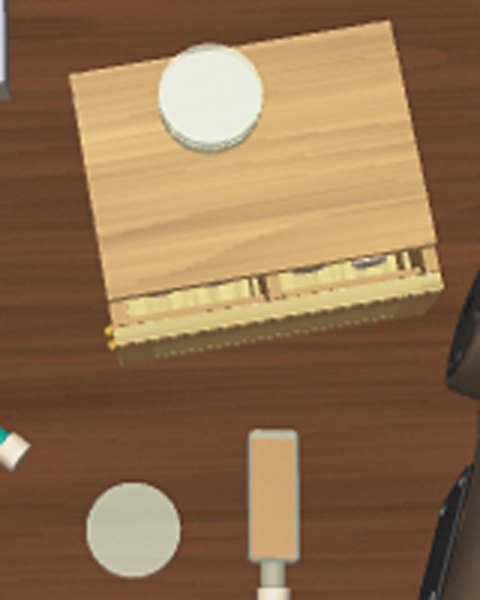

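The door is shut. Its free edge is at (417,182) in the full picture, against (418,182) expected, and it runs parallel to the carcass. The table flask and dish have not moved.

```bash
python3 -c "
from station import *
print(job_done())"
```

```text
the job is handed in; nothing more can be done
None
```

I pushed both trays home against the back, then shut the door, and handed the job in at about 16 s. The last picture shows the door edge within about 1 pixel of fully shut. The hand-in returned no verdict.

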